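# Close down one pot of the chocolate melter

## Robot

A 6-joint arm with a two-finger parallel gripper is mounted at the origin on the work surface. World frame = base frame: x ahead of the robot, y to its left, z up, the work surface at z = 0. Lengths are in m, angles in rad, forces in N, time in s.
With the tool pointing down it reaches from about 0.225 to 0.725 m from the base axis. Payload 3.1 kg.
Tool frame: the origin (TCP) lies midway between the tips of the shut fingers; the grasp point (between the pads) lies 19 mm behind it; z points along the fingers, y is the line along which they close (so a half turn about z gives the same grasp; the last joint's range is limited). The gripper opens to 85 mm and grips with 20 to 120 N. Pads are 22 mm wide; open, the fingers measure 114 mm over their backs; the gripper's body (76 mm by 85 mm) begins 54 mm behind the grasp point. The pads swing forward as they close: fully open they stand 13 mm farther back than shut.
Start: joints at [1.155, 0.048, 0.099, 1.622, 0, 1.443], TCP at [0.149, 0.503, 0.231] pointing down, gripper open.
Joint ranges: [-2.91, 2.91], [-0.99, 1.94], [-1.21, 1.42], [-2.12, 2.29], [-1.49, 1.47], [-3.14, 3.14]. Speed limits (rad/s): [2.79, 2.79, 3.14, 3.14, 3.14, 3.14].

## Interface

Orientations are given as a unit quaternion [x, y, z, w].
In Python, from station import move_ptp, move_linear, move_j, command_gripper, hold, solve_ik, grab_frame, IKError, job_done, current_t, current_joint_positions, current_joint_velocities, current_effort, current_position, current_tcp_rot, current_contact_force, current_ft_torque, current_width, current_finger_force gives the robot as it stands. Calls block until the motion is done:
- move_ptp(position, orientation): joint-space move of the TCP to a pose.
- move_linear(position, ori=None, v=0.15): straight line of the TCP; ori=None keeps the orientation; v is the mean speed in m/s.
- move_j(angles): joint-space move.
- command_gripper(opening, newtons=None): opening from 0.0 (shut) to 1.0 (fully open); newtons is the grip in N (None keeps the last); returns when the fingers have stopped.
- hold(seconds).
- solve_ik(position, orientation): joint angles nearest the present ones, or None.
- grab_frame(name): name is "scene" or "top" or "wrist"; returns a dict with "image" (480x640x3 uint8, blue, green, red), "z_map" (480x640 float32, m along the optical axis (not along the pixel's ray), 0 where there is no reading), "fov_y" (degrees; the focal length in pixels is half the picture's height over the tangent of half this angle, whatever the lens; pixels are square), "cx", "cy" (the principal point, pixels), "k1" (the pictures are not rectified: a ray, as slopes to the right and down, at radius r is drawn at 1 + k1 r^2 times it, then the intrinsics apply), "rvec" (rotation vector, rad) and "tvec" (3), from world to camera coordinates, as OpenCV has them. Camera axes: x right, y down, z forward; pixel columns grow to the right and rows downward; lengths in m; the calibration is good to about 2 mm. A picture is of the moment at which its call begins.
A pose or a line that the arm cannot do raises IKError and nothing moves.
- job_done(): hands the job in; it is judged then, once.
Readings, each from a call of its own:
- current_t(): time.
- current_joint_positions(): joint angles.
- current_joint_velocities(): joint speeds.
- current_effort(): joint torques, N m.
- current_position(): TCP position.
- current_tcp_rot(): TCP orientation.
- current_contact_force(): force on the tool from outside, world axes, zero at the start.
- current_ft_torque(): the same for the moment, N m.
- current_width(): opening from 0.0 (shut) to 1.0 (fully open).
- current_finger_force(): force on a finger pad.
Only numpy, scipy, OpenCV 4.12 (cv2) and the standard library are available. Lean on these libraries where they do the work, as an engineer would, in place of code of your own. Each camera call takes 0.05 s, during which the arm holds its last target. There are 200 camera calls.

## Task

The open pot of the two-pot melter is empty and wiped clean: lift the wooden spatula off it and lay it flat on the bench, set the loose lid (it leans against the stack of moulds) on the pot so that it sits fully home and level, and slide that pot's own heat control, the one on the sloping console straight in front of it, all the way down to off. Put both things down gently, do not drop them, and leave the covered pot, its lid and control and the cup, brush jar and aluminium bottle as they are.

Things in the scene. Friction and masses are not known exactly. Their poses are not given: they have to be found in the camera images.
- melter: Two-pot melter, cream housing 280 (x) x 360 (y) x 120 mm, fixed. Origin under its centre; x to the back, y to the left seen from the robot. Steel deck 120 mm up (x -50 to 140 mm); pot centres at x = 45, y = +90 and -90 mm. In front of the deck a console slopes down at 35 degrees from level to its front edge at x = -140, 57 mm up; each pot's heat control is straight in front of it.
- open_pot_rim (a point): Centre of the mouth, level with the top of the rim, of the open steel pot (in the left or the right well, fixed). Rim 135 mm above the bench, 15 mm above the deck; inside diameter 136 mm, outside 150 mm, 102 mm deep.
- covered_pot_rim (a point): Same point of the other pot, equal in shape, which wears its own lid (the other lid) and stays as it is.
- lid: The loose steel lid, 0.24 to 0.42 kg: plate 152 mm across, 3 mm thick; under it a plug 8 mm deep, 131 mm across tapering to 122, that drops inside the rim. Origin: centre of the plate's underside, which lies on the rim when seated; z along the knob. At the start it leans about 39 degrees from level, low edge on the bench towards the robot, held by friction only; the knob leans towards the robot.
- lid_knob (a point): Middle of the loose lid's knob, 26 mm above the lid's origin. The knob is round and black: neck 16 mm across up to 12 mm above the origin, head 26 mm across from 12 to 39 mm.
- other_lid: An equal lid, seated on the covered pot.
- spatula: Wooden spatula lying across the rim of the open pot, 270 mm long, 70 to 120 g, flat underside. Origin on its underside at the middle of its length, close to the centre of mass; x towards the blade, z up. The handle, 22 mm wide and 14 mm thick, runs from x = -135 to +15 mm; the blade, 48 mm wide and 8 mm thick, on to +135 mm.
- spatula_tip (a point): On the spatula's blade, 130 mm from its origin, 4 mm above the underside.
- spatula_end (a point): On the spatula's handle end, 130 mm from its origin, 7 mm above the underside.
- heat_left (a joint): Heat control of the left (+y) pot: how far its grip stands up the console from the lower end stop, in m. 0 = off, all the way down (towards the robot); 0.05 = full heat. It slides with about 2 N of friction and stays where it is left.
- heat_left_grip (a point): Middle of the left control's grip, 22 mm off the console measured square to it. The grip is a black tab 20 mm wide (melter's y), 12 mm thick (along the slide), 31.5 mm tall, standing square to the 35 degree console. It moves along the slope, in the melter's x-z plane.
- heat_right (a joint): The same control of the right (-y) pot.
- heat_right_grip (a point): Middle of the right control's grip.
- moulds: Stack of three clear chocolate moulds, 275 (x) x 135 (y) x 63 mm high, fixed. Origin at the centre of its underside; the lid leans on the edge at x = -137.5 mm.
- coffee_cup: Black takeaway cup, 85 mm across, 114 mm high, origin under its centre. Bystander.
- brush_jar: Clear beaker 88 mm across and 120 mm high with brushes standing out to 210 mm, up to 100 mm across at the top; origin under its centre. Bystander.
- alu_bottle: Slim aluminium bottle with a white cap, 52 mm across and 160 mm high, origin under its centre. Bystander.
Mind the look-alikes: they are no part of the job. Leave any blue or red look-alike of the other_lid alone.

How it is judged:
At the end, for the whole second after the job is handed in: The lid is seated on the open pot (centred within 5 mm, plate on the rim within 2.5 mm, level within 1.7 degrees), the spatula lies flat on the bench, that pot's heat control is within 4 mm of its lower stop, the other lid is still seated on its pot, and all is at rest and released (horizontal distance between lid and open_pot_rim below 0.005 m and z of lid in the frame of open_pot_rim between -0.003 and 0.0025 m and angle between each of lid, other_lid's own z axis and vertical below 0.03 rad and linear speed of each of lid, spatula below 0.02 m/s and height (world z) of spatula_tip below 0.018 m and height (world z) of spatula_end below 0.016 m and horizontal distance between other_lid and covered_pot_rim below 0.006 m and ((y of open_pot_rim in the frame of melter above 0 m and value of joint heat_left below 0.004 m) or (y of open_pot_rim in the frame of melter below 0 m and value of joint heat_right below 0.004 m))); the robot touches nothing.
It fails at once if the cup, brush jar or aluminium bottle is knocked over or pushed more than 3 cm ((distance of coffee_cup from where it was at the start of the episode above 0.03 m or angle between coffee_cup's own z axis and vertical above 0.35 rad) or (distance of brush_jar from where it was at the start of the episode above 0.03 m or angle between brush_jar's own z axis and vertical above 0.35 rad) or (distance of alu_bottle from where it was at the start of the episode above 0.03 m or angle between alu_bottle's own z axis and vertical above 0.35 rad)).
It fails at once if the covered pot's lid is shifted or lifted by more than 1 cm (distance of other_lid from where it was at the start of the episode above 0.01 m).
It fails at once if the covered pot's heat control is moved by more than 5 mm ((y of open_pot_rim in the frame of melter above 0 m and distance of heat_right_grip from where it was at the start of the episode above 0.005 m) or (y of open_pot_rim in the frame of melter below 0 m and distance of heat_left_grip from where it was at the start of the episode above 0.005 m)).
It fails at once if the lid is dropped or slammed on the pot (comes down on it faster than 0.5 m/s) or on the bench (0.7 m/s) ((horizontal distance between lid and open_pot_rim below 0.05 m and z of lid in the frame of open_pot_rim below 0.012 m and linear speed of lid above 0.5 m/s) or (height (world z) of lid below 0.05 m and linear speed of lid above 0.7 m/s)).
It fails at once if the spatula is dropped on the bench (comes down on it faster than 0.6 m/s) (height (world z) of any of spatula_tip, spatula_end below 0.03 m and linear speed of spatula above 0.6 m/s).
It also fails if it takes over 70 s, if anything falls off the work surface, if the arm or the gripper's body presses on something with over 40 N, if the wrist force passes 120 N, or if a joint passes its speed limit or range.

## Working session

There is one attempt and no reset: what is moved stays moved. The work goes in short steps, each a Python script; the robot and the scene stay as the last script left them, time stands still between calls to the robot, and variables do not carry over. Pictures are saved under pics/ and viewed, at most 10 in all, crops included, and the job is handed in when it is done.

```bash
mkdir -p pics; ls; cat > h.py <<'E'
import numpy as np, cv2
from station import *
def snap(n,tag):
    f=grab_frame(n); cv2.imwrite(f'pics/{tag}.png',f['image']); np.savez(f'pics/{tag}.npz',**f); return f
def load(tag): return dict(np.load(f'pics/{tag}.npz'))
def K(f):
    fl=240/np.tan(np.radians(float(f['fov_y']))/2)
    return np.array([[fl,0,float(f['cx'])],[0,fl,float(f['cy'])],[0,0,1]]),np.array([float(f['k1']),0,0,0,0])
def rays(f,uv):
    k,d=K(f); n=cv2.undistortPoints(np.array(uv,float).reshape(-1,1,2),k,d).reshape(-1,2)
    R=cv2.Rodrigues(f['rvec'])[0]; c=-R.T@f['tvec'].ravel()
    return c,np.c_[n,np.ones(len(n))]@R
def onz(f,uv,z):
    c,r=rays(f,uv); return c+r*((z-c[2])/r[:,2])[:,None]
def cloud(f):
    v,u=np.mgrid[:480,:640]; c,r=rays(f,np.c_[u.ravel(),v.ravel()])
    P=(c+r*f['z_map'].reshape(-1,1)).reshape(480,640,3); P[f['z_map']==0]=np.nan; return P
E
python3 - <<'E'
from h import *
for n in('top','scene'):
    f=snap(n,n+'0'); R=cv2.Rodrigues(f['rvec'])[0]; print(n,f['fov_y'],f['k1'],-R.T@f['tvec'].ravel(),R[2])
a=[cv2.imread(f'pics/{n}0.png') for n in('top','scene')]
E
```

```text
pics
top 57.34824753943771 -0.0559088225462532 [ 0.40454773 -0.01577883  1.43851954] [ 0.1206415  -0.02384583 -0.9924097 ]
scene 45.15255805151567 -0.031152136569089113 [ 1.75423411 -0.68592096  1.34427232] [-0.65796699  0.35657501 -0.66327499]
```

View pics/top0.png

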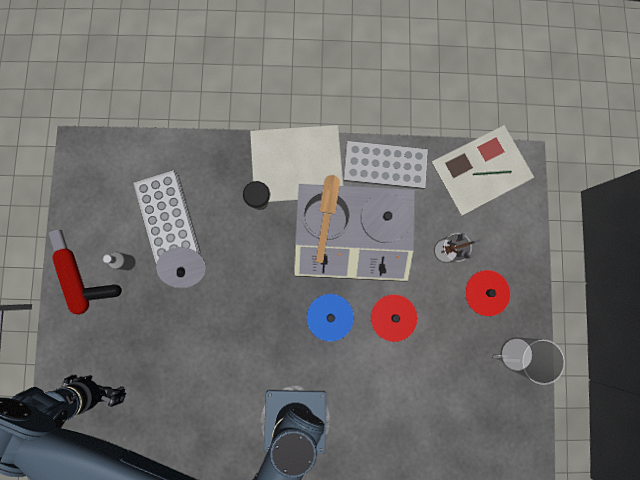

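View pics/scene0.png

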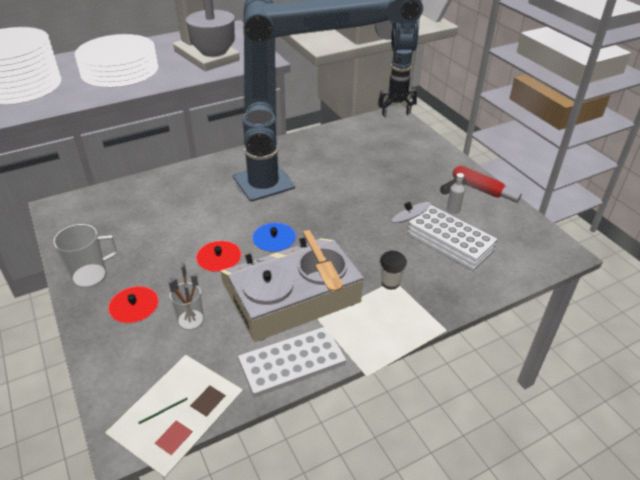

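The top view shows these candidates for the loose lid: the grey lid at (181,268) leaning on the moulds, the seated grey lid at (387,216), the blue one at (331,318), and the red ones at (395,318) and (488,293). By the description, the loose lid is the one at (181,268). The open pot is the left one at (326,216), with the spatula across it from (322,262) to (330,178) and its control at about (323,262). Next I'll take the close crop and the measurements.

```bash
python3 - <<'E'
from h import *
f=load('top0'); P=cloud(f); im=f['image']; hsv=cv2.cvtColor(im,cv2.COLOR_BGR2HSV)
a=cv2.resize(im[160:300,285:425],(560,560),interpolation=cv2.INTER_CUBIC)
b=cv2.resize(im[230:300,90:215][:, :],None,fx=1.92,fy=1.92,interpolation=cv2.INTER_CUBIC)
b=cv2.resize(im[160:300,150:210],(240,560),interpolation=cv2.INTER_CUBIC)
cv2.imwrite('pics/crop0.png',np.hstack([a,b]))
np.set_printoptions(precision=4,suppress=True)
v,u=np.mgrid[:480,:640]
# spatula
m=(hsv[...,0]>8)&(hsv[...,0]<25)&(hsv[...,1]>90)&(u>300)&(u<350)&(v>170)&(v<270)
X=P[m];X=X[~np.isnan(X[:,0])];X=X[X[:,2]>.12];print('spat n',len(X))
uv=np.c_[u[m],v[m]].astype(np.float32);Q=onz(f,uv,.147);(c,s,ang)=cv2.minAreaRect(Q[:,:2].astype(np.float32));print('spat rect',c,s,ang)
print('z pct',np.percentile(X[:,2],[5,25,50,75,95]))
for x0 in np.arange(.45,.8,.03):
    k=abs(X[:,0]-x0)<.008
    if k.sum(): print(x0,np.median(X[k],0),np.ptp(X[k][:,1]))
# lid
m=(np.hypot((u-181),(v-268))<26); X=P[m];X=X[~np.isnan(X[:,0])]
dark=(im.max(2)<60)&m; print('knob px',u[dark].mean(),v[dark].mean(),np.nanmedian(P[dark],0),dark.sum())
for cu,cv_ in((326,216),(387,216),(322,262),(383,265),(256,194),(114,261),(454,248)): print(cu,cv_,P[cv_,cu])
for uu in (170,181,192):
  print([P[vv,uu] for vv in (245,250,258,265,275,280,284)])
E
```

```text
spat n 879
spat rect (0.6288268566131592, -0.09200599044561386) (0.06992963701486588, 0.26597973704338074) 86.9759750366211
z pct [0.1383 0.1411 0.1437 0.1467 0.1507]
0.51 [ 0.509  -0.0623  0.1474] 0.02074158507003021
0.5399999999999999 [ 0.5392 -0.0647  0.1473] 0.018146131331300136
0.5699999999999998 [ 0.569  -0.0698  0.1481] 0.020456533712081282
0.5999999999999999 [ 0.5989 -0.0725  0.1479] 0.017832618880726916
0.6299999999999999 [ 0.6295 -0.0774  0.1484] 0.01842167067305693
0.6599999999999998 [ 0.6608 -0.0832  0.1414] 0.04524992636866014
0.6899999999999997 [ 0.6907 -0.0857  0.1421] 0.048406823266679264
0.7199999999999998 [ 0.7199 -0.0884  0.1422] 0.045740784214959376
0.7499999999999998 [ 0.75   -0.0906  0.142 ] 0.03990488705169197
knob px 180.38235294117646 271.6470588235294 [0.46   0.3668 0.0742] 68
326 216 [ 0.6343 -0.0773  0.1523]
387 216 [ 0.6357 -0.2558  0.1738]
322 262 [ 0.4975 -0.0687  0.1449]
383 265 [ 0.4967 -0.2591  0.0945]
256 194 [0.7043 0.138  0.1111]
114 261 [0.4851 0.5556 0.1216]
454 248 [ 0.5564 -0.4859  0.0845]
[array([0.5444, 0.4084, 0.0595]), array([0.5257, 0.3974, 0.0922]), array([0.5023, 0.4011, 0.0749]), array([0.4814, 0.4047, 0.0586]), array([0.451 , 0.4104, 0.0337]), array([0.4352, 0.4111, 0.0282]), array([0.4226, 0.4132, 0.0188])]
[array([0.5452, 0.3732, 0.0609]), array([0.527 , 0.3647, 0.0877]), array([0.5039, 0.3696, 0.0651]), array([0.4825, 0.3705, 0.0572]), array([0.4505, 0.3635, 0.0758]), array([0.4365, 0.379 , 0.0166]), array([0.4237, 0.3802, 0.0096])]
[array([0.5461, 0.3382, 0.0621]), array([0.5286, 0.3325, 0.0807]), array([0.5051, 0.3358, 0.0625]), array([0.4842, 0.3393, 0.0438]), array([0.4533, 0.343 , 0.0224]), array([0.4376, 0.3454, 0.0093]), array([ 0.4249,  0.3472, -0.0007])]
```

View pics/crop0.png

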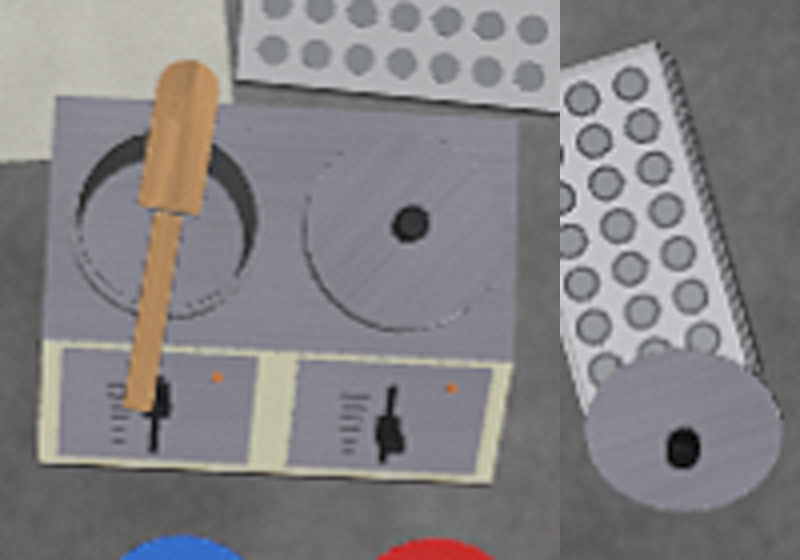

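The crop confirms it: the steel lid leans on the moulds with its knob at about (181,272) in the full frame. The spatula's handle end overhangs the left control's grip, which is at crop (157,400). Next I'll do the spatula, starting with a wrist view of the open pot.

```bash
cat >> h.py <<'E'
from scipy.spatial.transform import Rotation as Ro
np.set_printoptions(precision=4,suppress=True)
def quat(z,y):
    """tool z along z, closing line along +-y; both half turns tried, smaller joint travel wins in pick()"""
    z=np.array(z,float);z/=np.linalg.norm(z);y=np.array(y,float);y-=z*(y@z);y/=np.linalg.norm(y)
    return [Ro.from_matrix(np.c_[np.cross(s*y,z),s*y,z]).as_quat() for s in(1,-1)]
def pick(p,z,y):
    b=None
    for q in quat(z,y):
        j=solve_ik(list(p),list(q))
        if j is not None and (b is None or abs(j[5])<abs(b[1][5])): b=(q,j)
    return b
D=(0,0,-1)
E
python3 - <<'E'
from h import *
print(Ro.from_quat(current_tcp_rot()).as_matrix())
ys=(np.sin(np.radians(6.7)),np.cos(np.radians(6.7)),0)
for p in ((.52,-.08,.40),(.55,-.08,.36),(.58,-.08,.33),(.627,-.077,.135)):
    b=pick(p,D,ys); print(p,b)
b=pick((.55,-.08,.36),D,ys); t=current_t()
move_ptp([.55,-.08,.36],list(b[0])); print(current_t()-t)
f=snap('wrist','w1'); R=cv2.Rodrigues(f['rvec'])[0]; print(-R.T@f['tvec'].ravel(),R,f['fov_y'])
E
```

```text
[[-0.9589  0.2838 -0.0009]
 [ 0.2838  0.9589 -0.0019]
 [ 0.0003 -0.0021 -1.    ]]
(0.52, -0.08, 0.4) (array([0.0584, 0.9983, 0.    , 0.    ]), array([-0.2802,  0.1795,  0.5923,  1.9836,  0.    , -0.1632]))
(0.55, -0.08, 0.36) (array([0.0584, 0.9983, 0.    , 0.    ]), array([-0.2651,  0.2146,  0.5464,  1.9026,  0.    , -0.1482]))
(0.58, -0.08, 0.33) (array([0.0584, 0.9983, 0.    , 0.    ]), array([-0.2516,  0.2699,  0.5492,  1.8501,  0.    , -0.1346]))
(0.627, -0.077, 0.135) (array([0.0584, 0.9983, 0.    , 0.    ]), array([-0.2283,  0.3265,  0.2263,  1.4707,  0.    , -0.1114]))
2.55
[ 0.474  -0.07    0.5015] [[ 0.1146  0.9934 -0.0002]
 [ 0.9475 -0.1093  0.3006]
 [ 0.2986 -0.0346 -0.9538]] 68.29746182169369
```

View pics/w1.png

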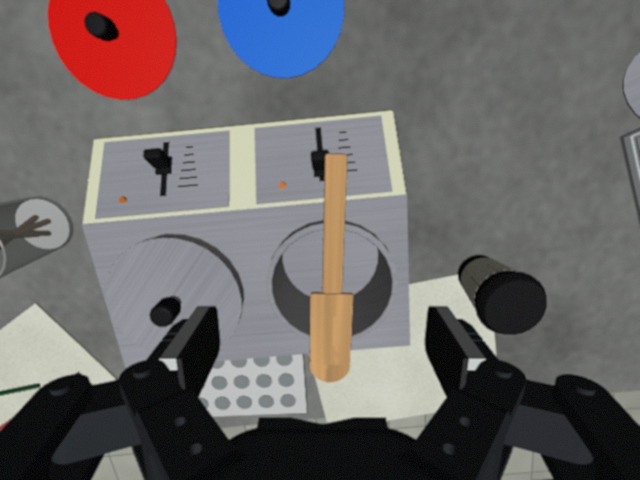

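The wrist view shows the spatula running from the handle end at (336,155) to the blade tip at (330,380). The left grip is at (320,163), and the open pot's mouth is centred near (333,278).

```bash
python3 - <<'E'
from h import *
f=load('w1'); im=f['image']; hsv=cv2.cvtColor(im,cv2.COLOR_BGR2HSV)
m=((hsv[...,0]>8)&(hsv[...,0]<25)&(hsv[...,1]>90)).astype(np.uint8); 
n,l,s,_=cv2.connectedComponentsWithStats(m); i=1+np.argmax(s[1:,4]); v,u=np.nonzero(l==i)
Q=onz(f,np.c_[u,v],.146)[:,:2]
hnd=Q[(Q[:,0]<.63)]; d=np.polyfit(hnd[:,0],hnd[:,1],1); yaw=np.arctan(d[0]); e=np.array([np.cos(yaw),np.sin(yaw)])
s_=Q@e; print('yaw',np.degrees(yaw),'ends',s_.min(),s_.max(), np.ptp(s_)); 
sb=s_.max()-.135; print('origin from tip', e*sb+0, 'y at', d)
o=np.array([0,d[1]]); mid=(s_.min()+s_.max())/2
x=(mid-o@e)*e+o; print('origin',x)
pts=[(95,138),(392,112)]; A=onz(f,pts,.057); print('front',A, np.degrees(np.arctan2(*(A[1]-A[0])[:2]*[-1,1])))
A=onz(f,[(83,222),(405,195)],.12); print('deckfront',A)
P=cloud(f); print(P[163,318],P[160,157], P[150,336],P[350,330])
ys=(-np.sin(yaw),np.cos(yaw),0)
g=x-.004*e
for p in ([*g,.24],[*g,.136],[.40,.13,.25],[.40,.13,.001]): b=pick(p,D,ys); print(p,b)
np.savez('sp.npz',x=x,yaw=yaw,g=g,q=pick([*g,.2],D,ys)[0])
E
```

```text
yaw -7.168291009442697 ends 0.5000654896177759 0.7657917144612366 0.26572622484346076
origin from tip [ 0.6259 -0.0787] y at [-0.1258  0.0026]
origin [ 0.6283 -0.0764]
front [[ 0.4525 -0.341   0.057 ]
 [ 0.4632  0.0142  0.057 ]] -1.7345253838653163
deckfront [[ 0.5403 -0.343   0.12  ]
 [ 0.5508  0.0117  0.12  ]]
[ 0.5064 -0.0781  0.117 ] [nan nan nan] [ 0.4971 -0.0566  0.0848] [ 0.72   -0.0889  0.1421]
[np.float64(0.6243397741174785), np.float64(-0.07588080962823879), 0.24] (array([0.0625, 0.998 , 0.    , 0.    ]), array([-0.2275,  0.3333,  0.4436,  1.6812,  0.    , -0.1024]))
[np.float64(0.6243397741174785), np.float64(-0.07588080962823879), 0.136] (array([0.0625, 0.998 , 0.    , 0.    ]), array([-0.2275,  0.3189,  0.2188,  1.4708,  0.    , -0.1024]))
[0.4, 0.13, 0.25] (array([0.0625, 0.998 , 0.    , 0.    ]), array([ 0.1545, -0.2166, -0.1108,  1.6766,  0.    ,  0.2796]))
[0.4, 0.13, 0.001] (array([0.0625, 0.998 , 0.    , 0.    ]), array([ 0.1545, -0.1463, -0.5523,  1.1648,  0.    ,  0.2796]))
```

```bash
python3 - <<'E'
from h import *
s=np.load('sp.npz'); q=list(s['q']); g=s['g']; t=current_t()
command_gripper(0.6)
move_ptp([*g,.2],q); move_linear([*g,.136],v=.1)
command_gripper(0.0,50); print('w',current_width(),current_finger_force(),current_contact_force())
move_linear([*g,.24],v=.12); print(current_contact_force(),current_width())
move_ptp([.40,.13,.12],q); move_linear([.40,.13,.02],v=.1)
f0=np.array(current_contact_force()); z=.02
while z>-.004:
    z-=.003; move_linear([.40,.13,z],v=.04)
    df=np.array(current_contact_force())-f0
    if df[2]>3: break
print('z',z,df,current_position())
f=snap('top','t1'); P=cloud(f); print(current_t()-t,current_t())
import subprocess
cv2.imwrite('pics/t1c.png',cv2.resize(f['image'][160:360,180:440],(780,600)))
E
```

```text
w 0.24257651524866272 51.263941526412964 [0.2833 0.429  4.443 ]
[-1.0592  0.6129 -1.441 ] 0.2366497180104796
z -0.0009999999999999966 [-5.7292 -0.9688 18.2285] [0.4008 0.1301 0.0023]
7.55 10.25
```

View pics/t1c.png

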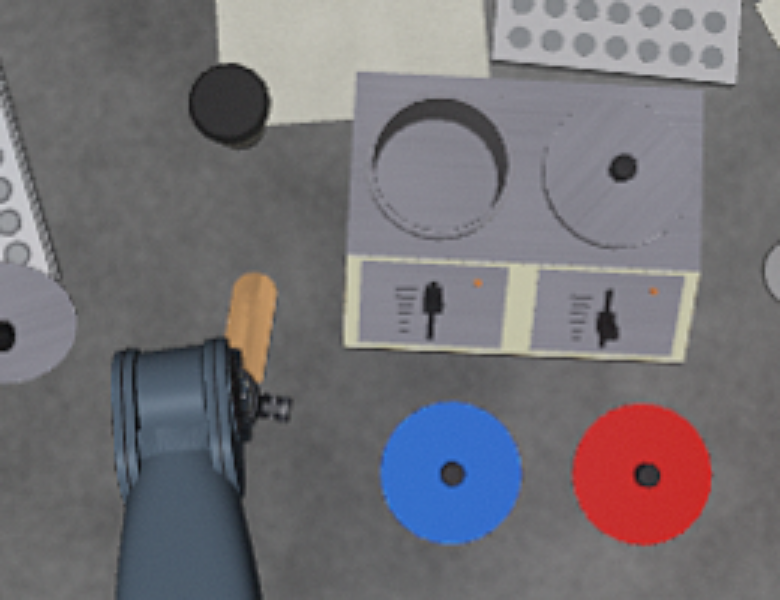

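The spatula is on the bench with its blade visible at crop (252,300), and the pot is clear. The left control's grip is at crop (433,298). I'll release and look at the lid and pot from the wrist camera.

```bash
python3 - <<'E'
from h import *
t=current_t()
command_gripper(0.6); p=current_position(); move_linear([p[0],p[1],.12],v=.15)
f=snap('top','t2')  # may show spatula flat later
b=pick((.42,.36,.36),D,(0,1,0)); move_ptp([.42,.36,.36],list(b[0])); hold(.2)
f=snap('wrist','w2'); print(current_t()-t,current_t())
E
```

```text
2.9167000000000005 13.1667
```

View pics/w2.png

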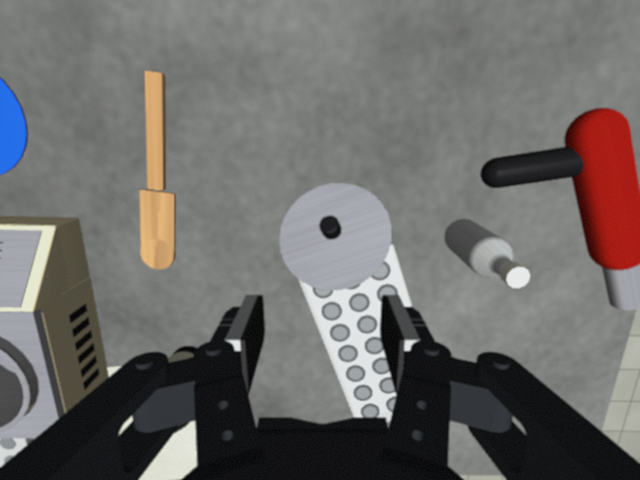

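The wrist view shows the lid disc centred at about (336,236) with its knob at (330,227). The moulds are behind it, the bottle at (515,275) is clear, and the spatula lies flat at (155,170). Next I'll fit the lid plane and the pot centre.

```bash
python3 - <<'E'
from h import *
f=load('w2'); im=f['image'];P=cloud(f); v,u=np.mgrid[:480,:640]
m=(np.hypot(u-336,v-236)<44)&(np.hypot(u-330,v-227)>20); X=P[m]; X=X[~np.isnan(X[:,0])]
for _ in range(4):
    c=X.mean(0); n=np.linalg.svd(X-c)[2][2]; n*=np.sign(n[2]); r=(X-c)@n; X=X[abs(r)<max(2.0*r.std(),.002)]
tilt=np.degrees(np.arccos(n[2])); print('n',n,'tilt',tilt,'az',np.degrees(np.arctan2(n[1],n[0])),r.std(),len(X))
def onplane(f,uv,off):
    cc,r=rays(f,uv); return cc+r*(((c+n*off-cc)@n)/(r@n))[:,None]
# disc outline: all pixels whose cloud point lies near plane and within radius 90
cc,rr=rays(f,np.c_[u.ravel(),v.ravel()])
near=(abs((P-c)@n)<.006)&(np.hypot(u-336,v-236)<75); near[290:]=False
hsv=cv2.cvtColor(im,cv2.COLOR_BGR2HSV)
near=cv2.morphologyEx(near.astype(np.uint8),cv2.MORPH_OPEN,np.ones((5,5)))
k=max(cv2.findContours(near,0,1)[0],key=cv2.contourArea).reshape(-1,2)
W=onplane(f,k,0); e1=np.cross(n,[0,0,1]);e1/=np.linalg.norm(e1);e2=np.cross(n,e1)
q=np.c_[(W-c)@e1,(W-c)@e2].astype(np.float32); from scipy.optimize import least_squares
s=least_squares(lambda p:np.hypot(*(q-p[:2]).T)-p[2],[0,0,.076],loss='soft_l1',f_scale=.002); print('disc',s.x, np.abs(s.fun).mean())
ctr=c+e1*s.x[0]+e2*s.x[1]-.003*n; print('lid origin(disc)',ctr)
dk=(im.max(2)<60)&(np.hypot(u-331,v-227)<25); 
k=max(cv2.findContours(dk.astype(np.uint8),0,1)[0],key=cv2.contourArea); (cx,cy),(a,b_),an=cv2.fitEllipse(k);print('knob',cx,cy,a,b_,cv2.contourArea(k))
w=onplane(f,[(cx,cy)],.036-.012)[0]; print('lid origin(knob mid-ray approx)',w-n*(.027)); 
# moulds edge yaw & cloud of knob top
T=P[dk];T=T[~np.isnan(T[:,0])]; h=(T-c)@n; T=T[h>.028]; print('knob top',len(T),np.median(h),T.mean(0)-.039*n)
# pot
for tag,cuv in(('t2',(326,216)),('w1',(333,278))):
    f=load(tag);P=cloud(f);W=onz(f,np.c_[u.ravel(),v.ravel()],.135).reshape(480,640,3)
    ins=((P[...,2]<.131)&(np.hypot(*(W[...,:2]-[.645,-.079]).transpose(2,0,1))<.085)).astype(np.uint8)
    # drop deck ring outside the rim: deck lies at .12
    ins[(abs(P[...,2]-.12)<.006)&(np.hypot(*(W[...,:2]-[.645,-.079]).transpose(2,0,1))>.071)]=0
    ins=cv2.morphologyEx(ins,cv2.MORPH_OPEN,np.ones((3,3)))
    k=np.vstack([x.reshape(-1,2) for x in cv2.findContours(ins,0,1)[0] if len(x)>20]); q=onz(f,k,.135)[:,:2]
    s=least_squares(lambda p:np.hypot(*(q-p[:2]).T)-.068,[.645,-.079],loss='soft_l1',f_scale=.002); print(tag,'pot',s.x,np.abs(s.fun).mean(),len(q))
    o=(387,216) if tag=='t2' else (167,312)
    dk=(f['image'].max(2)<60)&(np.hypot(u-o[0],v-o[1])<22); print(' other knob',u[dk].mean(),v[dk].mean(),onz(f,[(u[dk].mean(),v[dk].mean())],.135+.030))
E
```

```text
n [-0.5819 -0.2044  0.7872] tilt 38.07970522753861 az -160.650354875233 0.000763965204451354 4750
disc [-0.0033  0.0161  0.0804] 0.0064898231952695605
lid origin(disc) [0.4693 0.3723 0.0411]
knob 329.94915771484375 227.06170654296875 17.660232543945312 21.437467575073242 295.0
lid origin(knob mid-ray approx) [0.4756 0.3745 0.0464]
knob top 266 0.035374896340856124 [0.4779 0.3757 0.0473]
t2 pot [ 0.6422 -0.0792] 0.0023861621774447176 135
 other knob 387.24 215.5 [[ 0.6389 -0.2582  0.165 ]]
w1 pot [ 0.6411 -0.0786] 0.014894709475313385 546
 other knob 167.33866666666665 313.72133333333335 [[ 0.6399 -0.2543  0.165 ]]
```

```bash
python3 - <<'E'
from h import *
from scipy.optimize import least_squares
b=pick((.70,-.08,.34),D,(.03,1,0)); p=(.70,-.08,.34)
if b is None: p=(.69,-.08,.28); b=pick(p,D,(.03,1,0))
print(p); move_ptp(list(p),list(b[0])); hold(.2); f=snap('wrist','w3'); print(current_t())
R=cv2.Rodrigues(f['rvec'])[0]; print('cam',-R.T@f['tvec'].ravel())
v,u=np.mgrid[:480,:640]; P=cloud(f);W=onz(f,np.c_[u.ravel(),v.ravel()],.135).reshape(480,640,3)
d=np.hypot(*(W[...,:2]-[.643,-.079]).transpose(2,0,1))
rim=(abs(P[...,2]-.135)<.004)&(d<.09)&(d>.055)
q=W[rim][:,:2]; 
s=least_squares(lambda p:np.hypot(*(q-p[:2]).T)-p[2],[.643,-.079,.0715],loss='soft_l1',f_scale=.002); print('rim ring',s.x,len(q),np.abs(s.fun).mean())
# grip: dark points well off the console
yaw=np.radians(-1.73);C=np.array([.598,-.1676]);M=np.array([[np.cos(yaw),np.sin(yaw)],[-np.sin(yaw),np.cos(yaw)]])
for tag in('w1','t2'):
    f=load(tag);P=cloud(f);L=P.copy();L[...,:2]=(P[...,:2]-C)@M.T
    off=(L[...,2]-.057)*np.cos(.6109)-(L[...,0]+.14)*np.sin(.6109); al=(L[...,0]+.14)*np.cos(.6109)+(L[...,2]-.057)*np.sin(.6109)
    for sy in(.09,-.09):
        g=(f['image'].max(2)<70)&(L[...,0]<-.03)&(L[...,0]>-.16)&(abs(L[...,1]-sy)<.05)&(off>.026)&(off<.045)
        if g.any(): print(tag,sy,g.sum(),'y',np.percentile(L[g][:,1],[5,50,95]),'along',np.percentile(al[g],[5,50,95]),'off',np.median(off[g]))
    pan=(abs(L[...,1]-.04)<.02)&(L[...,0]<-.06)&(L[...,0]>-.13); print(' panel off',np.nanmedian(off[pan]))
E
```

```text
(0.7, -0.08, 0.34)
15.3083
cam [ 0.6233 -0.0762  0.4822]
rim ring [ 0.6428 -0.0786  0.0706] 3592 0.0017695190144436175
w1 0.09 157 y [0.0811 0.0877 0.095 ] along [0.0625 0.0683 0.0724] off 0.031707092117785475
w1 -0.09 190 y [-0.0972 -0.0886 -0.0811] along [0.0436 0.0487 0.0524] off 0.030683813694257413
 panel off 0.25944035014471806
t2 0.09 20 y [0.0826 0.089  0.0954] along [0.0641 0.0685 0.0731] off 0.03127537799124844
t2 -0.09 22 y [-0.0984 -0.0896 -0.0825] along [0.0434 0.0495 0.0528] off 0.031084653169509105
 panel off 0.001821275698068437
```

View pics/w3.png

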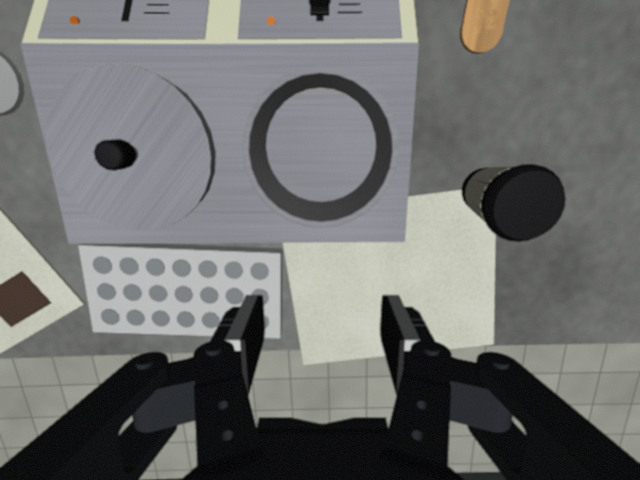

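The pot is empty, with its mouth centred near (320,148). The cup at (525,200) and the covered lid are undisturbed. While the arm is nearby I'll slide the left control down, pushing square to the console.

```bash
python3 - <<'E'
from h import *
from scipy.optimize import least_squares
f=load('w3');im=f['image']; v,u=np.mgrid[:480,:640]
dk=((im.max(2)<95)&(np.hypot(u-320,v-148)<90)&(u<410)).astype(np.uint8)
k=max(cv2.findContours(dk,0,1)[0],key=cv2.contourArea).reshape(-1,2); q=onz(f,k,.135)[:,:2]
s=least_squares(lambda p:np.hypot(*(q-p[:2]).T)-p[2],[.643,-.079,.068],loss='soft_l1',f_scale=.002); print('rim inner',s.x,np.abs(s.fun).mean())
yaw=np.radians(-1.73);C=np.array([.598,-.1676]);a=np.radians(35)
ex=np.array([np.cos(yaw),np.sin(yaw),0]);ey=np.array([-np.sin(yaw),np.cos(yaw),0]);ez=np.array([0,0,1.])
sl=np.cos(a)*ex+np.sin(a)*ez; nn=-np.sin(a)*ex+np.cos(a)*ez
O=np.r_[C,0]-.14*ex+.057*ez
pt=lambda al,off:list(O+al*sl+off*nn+.089*ey)
b=pick(pt(.097,.014),-nn,ey); b2=pick(pt(.015+.017,.014),-nn,ey); print(b,b2)
q=list(b[0]); t=current_t()
command_gripper(0.0,30)
move_ptp(pt(.10,.09),q); move_linear(pt(.10,.014),v=.1); f0=np.array(current_contact_force()); print('in',f0)
al=.100
while al>.02:
    al-=.005; move_linear(pt(al,.014),v=.05); F=np.array(current_contact_force())-f0; p=np.array(current_position())
    print(round(al,3),'act %.4f'%((p-O)@sl),'F %.2f %.2f'%(F@sl,F@nn))
    if F@sl>10 or F@nn>12: break
print(current_t()-t,current_t())
E
```

```text
rim inner [ 0.6427 -0.0786  0.0672] 0.00023883337106388403
(array([ 0.0144,  0.9536, -0.0045,  0.3007]), array([-0.3874, -0.5698, -0.7613,  0.7988,  0.2019, -0.2967])) (array([ 0.0144,  0.9536, -0.0045,  0.3007]), array([-0.4493, -0.7421, -0.9252,  0.8187,  0.2356, -0.3499]))
in [-0.2147 -0.3159  0.0231]
0.095 act 0.0950 F 1.33 -0.30
0.09 act 0.0894 F -0.19 -0.57
0.085 act 0.0844 F 0.26 -0.32
0.08 act 0.0800 F -0.45 -0.67
0.075 act 0.0748 F -0.16 0.49
0.07 act 0.0694 F 1.03 0.50
0.065 act 0.0641 F 0.53 -0.15
0.06 act 0.0591 F 0.08 -0.32
0.055 act 0.0542 F -0.31 -0.38
0.05 act 0.0492 F 0.93 -0.41
0.045 act 0.0442 F 0.81 0.24
0.04 act 0.0397 F 0.60 0.58
0.035 act 0.0395 F 8.16 -5.77
0.03 act 0.0394 F 15.02 -11.83
6.7166999999999994 22.025
```

```bash
python3 - <<'E'
from h import *
t=current_t()
p=np.array(current_position()); z=Ro.from_quat(current_tcp_rot()).as_matrix()[:,2]
# ease off the tab uphill a little, then straight out
up=np.array([np.cos(.611),-.025,np.sin(.611)])
move_linear(list(p+.004*up),v=.05); move_linear(list(p+.004*up-.10*z),v=.2)
n=np.array([-.5819,-.2044,.7872]); o=np.array([.4767,.375,.047]); y=np.cross(n,[0,0,1])
b=pick(o+.008*n,-n,y); print(b)
q=list(b[0]); command_gripper(.65)
p=current_position(); move_linear([p[0],p[1],.30],v=.3)
b1=pick(o+.12*n,-n,y); print(b1)
move_ptp(list(o+.12*n),list(b1[0])); hold(.1)
f=snap('top','t3'); w=snap('wrist','w4'); print(current_t()-t,current_t())
cv2.imwrite('pics/t3c.png',np.hstack([cv2.resize(f['image'][165:300,285:420],(400,400)),cv2.resize(w['image'],(400,300),interpolation=cv2.INTER_AREA)[:, :][np.r_[0:300,[299]*100]]]))
E
```

```text
(array([-0.1589,  0.9318,  0.0548,  0.3216]), array([ 0.6605, -0.2938, -0.7531,  0.4725, -0.1969,  0.2574]))
(array([-0.1589,  0.9318,  0.0548,  0.3216]), array([ 0.7223, -0.5717, -0.754 ,  0.7604, -0.2335,  0.3084]))
4.058300000000003 26.0833
```

View pics/t3c.png

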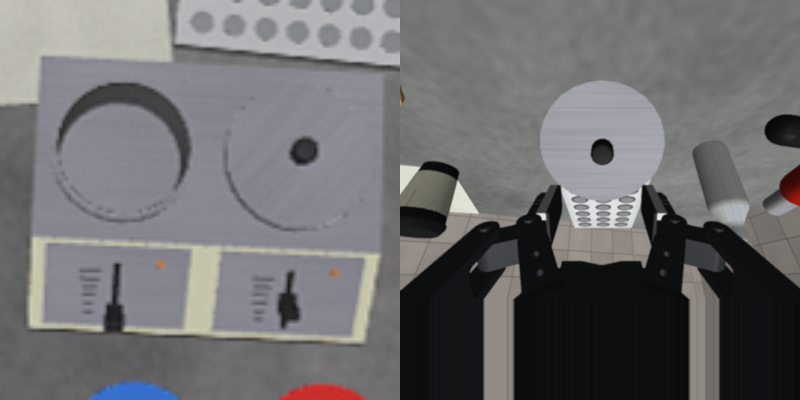

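The left control now sits at the bottom of its slot, at (114,318), and the right one is unchanged at (288,308). The knob is centred between the open fingers at (602,152), so I'll grasp it.

```bash
python3 - <<'E'
from h import *
t=current_t()
n=np.array([-.5819,-.2044,.7872]); o=np.array([.4767,.375,.047])
f0=np.array(current_contact_force())
move_linear(list(o+.03*n),v=.12); move_linear(list(o+.009*n),v=.05); print('F',np.array(current_contact_force())-f0)
command_gripper(0.0,80); print('w',current_width(),current_finger_force(),np.array(current_contact_force())-f0)
move_linear(list(o+.03*n),v=.08); print(np.array(current_contact_force())-f0)
p=current_position(); move_linear([p[0]-.02,p[1],.25],v=.15)
rim=np.array([.6427,-.0786])
b=pick([*rim,.26],D,(.2,1,0)); print(b)
move_ptp([*rim,.26],list(b[0])); hold(.2); print(current_width(),np.array(current_contact_force())-f0,current_position())
f=snap('top','t4'); w=snap('wrist','w5'); s=snap('scene','s4'); print(current_t()-t,current_t())
cv2.imwrite('pics/w5c.png',np.hstack([cv2.resize(w['image'],(400,300)),cv2.resize(s['image'][180:330,220:420],(400,300))]))
P=cloud(f); print(np.nanmedian(P[210:225,300:312].reshape(-1,3),0))
E
```

```text
F [-0.2571  0.3402  0.5241]
w 0.2720854489756284 78.08318629860878 [-1.8898 -1.7781  2.2941]
[ 1.2348  1.1174 -2.7172]
(array([0.0985, 0.9951, 0.    , 0.    ]), array([-0.2252,  0.3998,  0.5692,  1.7402,  0.    , -0.0278]))
0.2738506737644611 [ 0.184   0.2161 -2.9605] [ 0.6427 -0.0773  0.2607]
5.7667 31.85
[ 0.5344 -0.0167  0.6981]
```

View pics/w5c.png

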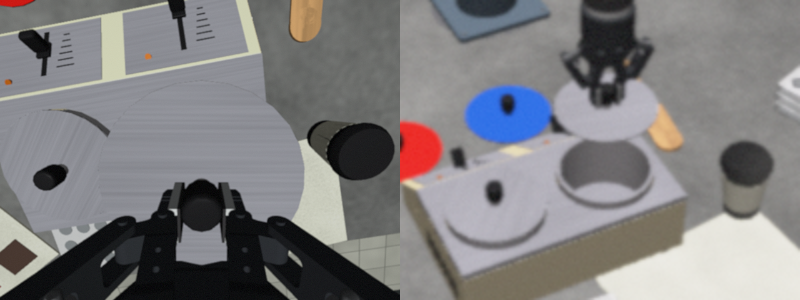

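The lid is held over the pot with its disc spanning about (100–305, 80–300) in the left half. It looks roughly level. I'll measure where it sits relative to the tool before lowering.

```bash
python3 - <<'E'
from h import *
from scipy.optimize import least_squares
f=load('w5');P=cloud(f); v,u=np.mgrid[:480,:640]
m=(abs(P[...,2]-.255)<.02)&(v<270)&(u>150)&(u<500); mm=cv2.morphologyEx(m.astype(np.uint8),cv2.MORPH_OPEN,np.ones((5,5)))
X=P[(mm>0)&(v<260)]
for _ in range(4):
    c=X.mean(0);n=np.linalg.svd(X-c)[2][2];n*=np.sign(n[2]);r=(X-c)@n;X=X[abs(r)<max(2.2*r.std(),.0015)]
print('n',n,'tilt',np.degrees(np.arccos(n[2])),'c',c,r.std(),len(X))
k=max(cv2.findContours(mm,0,1)[0],key=cv2.contourArea).reshape(-1,2); k=k[(k[:,1]<255)]
cc,rr=rays(f,k); q=(cc+rr*(((c-cc)@n)/(rr@n))[:,None])
s=least_squares(lambda p:np.hypot(*(q[:,:2]-p[:2]).T)-.076,[.643,-.079],loss='soft_l1',f_scale=.002); print('disc',s.x,np.abs(s.fun).mean(),len(q)); print('tcp',current_position())
zc=c[2]-(n[:2]@(s.x-c[:2]))/n[2]-.003; print('lid origin z',zc)
E
```

```text
bash:   733 Killed                     python3 - <<'E'
from h import *
from scipy.optimize import least_squares
f=load('w5');P=cloud(f); v,u=np.mgrid[:480,:640]
m=(abs(P[...,2]-.255)<.02)&(v<270)&(u>150)&(u<500); mm=cv2.morphologyEx(m.astype(np.uint8),cv2.MORPH_OPEN,np.ones((5,5)))
X=P[(mm>0)&(v<260)]
for _ in range(4):
    c=X.mean(0);n=np.linalg.svd(X-c)[2][2];n*=np.sign(n[2]);r=(X-c)@n;X=X[abs(r)<max(2.2*r.std(),.0015)]
print('n',n,'tilt',np.degrees(np.arccos(n[2])),'c',c,r.std(),len(X))
k=max(cv2.findContours(mm,0,1)[0],key=cv2.contourArea).reshape(-1,2); k=k[(k[:,1]<255)]
cc,rr=rays(f,k); q=(cc+rr*(((c-cc)@n)/(rr@n))[:,None])
s=least_squares(lambda p:np.hypot(*(q[:,:2]-p[:2]).T)-.076,[.643,-.079],loss='soft_l1',f_scale=.002); print('disc',s.x,np.abs(s.fun).mean(),len(q)); print('tcp',current_position())
zc=c[2]-(n[:2]@(s.x-c[:2]))/n[2]-.003; print('lid origin z',zc)
E
```

Full SVD on tens of thousands of points ran out of memory, so I'll use the 3x3 covariance instead.

```bash
python3 - <<'E'
from h import *
from scipy.optimize import least_squares
f=load('w5');P=cloud(f); v,u=np.mgrid[:480,:640]
m=(abs(P[...,2]-.255)<.02)&(v<270)&(u>150)&(u<500); mm=cv2.morphologyEx(m.astype(np.uint8),cv2.MORPH_OPEN,np.ones((5,5)))
X=P[(mm>0)&(v<260)]
for _ in range(4):
    c=X.mean(0);n=np.linalg.eigh(np.cov((X-c).T))[1][:,0];n*=np.sign(n[2]);r=(X-c)@n;X=X[abs(r)<max(2.2*r.std(),.0015)]
print('n',n,'tilt',np.degrees(np.arccos(n[2])),'c',c,r.std(),len(X))
k=max(cv2.findContours(mm,0,1)[0],key=cv2.contourArea).reshape(-1,2); k=k[(k[:,1]<255)]
cc,rr=rays(f,k); q=(cc+rr*(((c-cc)@n)/(rr@n))[:,None])
s=least_squares(lambda p:np.hypot(*(q[:,:2]-p[:2]).T)-.076,[.643,-.079],loss='soft_l1',f_scale=.002); print('disc',s.x,np.abs(s.fun).mean(),len(q)); print('tcp',current_position())
zc=c[2]-(n[:2]@(s.x-c[:2]))/n[2]-.003; print('lid origin z',zc)
E
```

```text
n [-0.0005  0.001   1.    ] tilt 0.0630140810999306 c [ 0.5976 -0.0682  0.2537] 0.0005876113551889155 31758
disc [ 0.642 -0.077] 0.0002697293980684053 424
tcp [ 0.6427 -0.0779  0.2603]
lid origin z 0.25074827334228794
```

```bash
python3 - <<'E'
from h import *
t=current_t(); xy=[.6434,-.0800]
move_linear([*xy,.165],v=.1); f0=np.array(current_contact_force()); z=.158; move_linear([*xy,z],v=.05)
while z>.1425:
    z-=.0015; move_linear([*xy,z],v=.03); F=np.array(current_contact_force())-f0
    print('%.4f'%z,'%.4f'%current_position()[2],F)
    if F[2]>8 or np.hypot(*F[:2])>12: break
print(current_t()-t,current_t())
E
```

```text
0.1565 0.1564 [ 0.4757 -1.1598 -0.3258]
0.1550 0.1549 [-0.2277 -0.2702  0.5076]
0.1535 0.1533 [ 0.0162 -0.1022  0.6509]
0.1520 0.1518 [ 0.0942  0.0255 -0.0092]
0.1505 0.1503 [ 0.2846 -0.3822  0.136 ]
0.1490 0.1488 [-0.714  -0.0943 -0.2196]
0.1475 0.1473 [-0.7003 -0.9236 -0.2461]
0.1460 0.1458 [-0.1857 -0.165   0.1764]
0.1445 0.1443 [ 0.2603 -0.3607 -0.8984]
0.1430 0.1437 [-1.0811 -1.3657  3.6628]
0.1415 0.1437 [-3.2631 -0.4172  8.9291]
4.1417 35.9917
```

The lid met the rim cleanly at TCP z = 0.1437. I'll release, retract and check.

```bash
python3 - <<'E'
from h import *
t=current_t(); xy=[.6434,-.0800]
move_linear([*xy,.1435],v=.03); command_gripper(.5); move_linear([*xy,.26],v=.12)
b=pick((.60,-.03,.36),D,(.03,1,0)); move_ptp([.60,-.03,.36],list(b[0])); hold(.3); w=snap('wrist','w6')
b=pick((.35,.30,.36),D,(0,1,0)); move_ptp([.35,.30,.36],list(b[0])); hold(.2); f=snap('top','t6'); print(current_t()-t,current_t(),current_contact_force())
from scipy.optimize import least_squares
v,u=np.mgrid[:480,:640]
for tag,g in(('w6',w),('t6',f)):
    P=cloud(g); d=np.hypot(P[...,0]-.6427,P[...,1]+.0786); X=P[(d<.066)&(d>.025)&(abs(P[...,2]-.138)<.01)]
    c=X.mean(0);n=np.linalg.eigh(np.cov((X-c).T))[1][:,0];n*=np.sign(n[2]); print(tag,'tilt',np.degrees(np.arccos(n[2])),'z',np.median(X[:,2]),len(X))
    # seated neighbour for comparison
    d=np.hypot(P[...,0]-.638,P[...,1]+.2585); X=P[(d<.06)&(d>.025)&(abs(P[...,2]-.138)<.01)]; print('  other z',np.median(X[:,2]),len(X))
P=cloud(f); h=cv2.cvtColor(f['image'],cv2.COLOR_BGR2HSV); m=(h[...,0]>8)&(h[...,0]<25)&(h[...,1]>90)&(abs(P[...,1]-.13)<.08)&(P[...,0]<.6); X=P[m]
print('spat',len(X),X.min(0),X.max(0),np.percentile(X[:,2],[5,50,95]))
cv2.imwrite('pics/fin.png',np.hstack([cv2.resize(w['image'],(400,300),interpolation=cv2.INTER_AREA),cv2.resize(f['image'][150:300,230:430],(400,300))]))
E
```

```text
4.383299999999998 40.375 [-1.0264 -0.3032 -0.3667]
w6 tilt 0.028601687734570225 z 0.13690458223892998 9389
  other z 0.13711498036320846 7479
t6 tilt 0.20284817708691932 z 0.13709307681019478 1263
  other z 0.1371398330125424 993
spat 806 [ 0.2725  0.0921 -0.0044] [0.5393 0.1551 0.0215] [0.002  0.0084 0.0164]
```

View pics/fin.png

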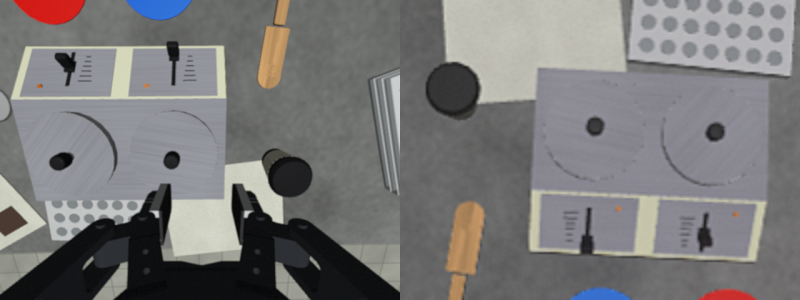

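The lid sits level at the same height as its neighbour, the spatula is flat, and the control is at the bottom of its slot. I'll measure the control's travel once more and then hand in.

```bash
python3 - <<'E'
from h import *
yaw=np.radians(-1.73);C=np.array([.598,-.1676]);M=np.array([[np.cos(yaw),np.sin(yaw)],[-np.sin(yaw),np.cos(yaw)]]);r={}
for tag in('w6','t6'):
    f=load(tag);P=cloud(f);L=P.copy();L[...,:2]=(P[...,:2]-C)@M.T
    off=(L[...,2]-.057)*np.cos(.6109)-(L[...,0]+.14)*np.sin(.6109); al=(L[...,0]+.14)*np.cos(.6109)+(L[...,2]-.057)*np.sin(.6109)
    for sy in(.09,-.09):
        dk=(f['image'].max(2)<70)&(L[...,0]<-.03)&(L[...,0]>-.18)&(abs(L[...,1]-sy)<.05)
        g=dk&(off>.026)&(off<.045); s=dk&(abs(off)<.006)
        r[tag,sy]=np.median(al[g]); print(tag,sy,'grip',np.percentile(al[g],[5,50,95]),'slot',np.percentile(al[s],[1,99]) if s.any() else None)
if r['t6',.09]<.027 and abs(r['t6',-.09]-.049)<.004: print(job_done())
E
```

```text
w6 0.09 grip [0.0185 0.0254 0.0288] slot [0.0272 0.0807]
w6 -0.09 grip [0.0435 0.0491 0.0526] slot [0.0157 0.0818]
t6 0.09 grip [0.0187 0.0253 0.0297] slot [-0.0056  0.0795]
t6 -0.09 grip [0.0416 0.0483 0.0508] slot [-0.0024  0.0829]
the job is handed in; nothing more can be done
None
```

The job is handed in, though no verdict came back: the lid measured level and fully home on the open left pot, the spatula lies flat on the bench, the left heat control was pushed down until it stopped hard, and I saw no change in the covered pot's lid or control, or the cup (the brush jar and bottle were not rechecked in the final pictures).

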